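# Wind and test the spring-driven door chime

### The job

The spring-driven door chime has run down: wind its key clockwise all the way to its stop, which takes several part turns, and let go of it. Then push the brake lever beside the key fully over, away from the robot, and only after that ring the chime by pressing the treadle of the bell push down to its stop for a moment and letting it spring back up. Leave the mug, the box of coin cells and the turntable caddy where they stand.

Things in the scene. Friction and masses are not known exactly. Their poses are not given: they have to be found in the camera images.
- chime: Grey plastic door chime fixed near the middle. Plinth 170 (x) x 250 mm (y -100 to +150), 30 high; on it a housing, y -95 to +75, 133 high, its face sloping 30 degrees down to -x (the robot). Origin: on the shelf under the plinth; z up; +y is the brake lever's side. A white tab 50 wide at the top of the back rises from flush to 35 mm as the key is wound.
- key_grip (a point): Centre of the steel key's bow, a flat plate 64 mm long, 10 thick, 32 high, on a 12 mm stem; 46 mm out from the sloped face (outer edge 62). z axis: the key's axis, out of the face (30 degrees from vertical, leaning to the robot); x along the 64 mm length, y across the 10 mm thickness. Turns with the key.
- chime_key (a joint): Angle of the winding key, rad: 0 run down, 7.0 at the stop, fully wound; grows as the key is turned clockwise seen from above (looking into the face). Light spring, and a ratchet friction holds it wherever it is let go. It starts at 0 to 0.8.
- brake_tip (a point): Middle of the top end of the brake lever, a flat steel bar 75 mm long, 22 wide (chime y), 10 thick, on a pivot 45 mm above the shelf at chime x = 0, y = +120 mm. It swings in the chime's x-z plane. The point's z axis runs along the bar, from pivot to tip.
- brake (a joint): Angle of the brake lever, rad: 0 leaning 0.5 rad from vertical to the chime's -x (brake on), 1.0 leaning 0.5 rad to +x (fully over, released). Stays where it is left. Starts at 0 to 0.2.
- bellpush: Base of the bell push, a dark steel plate 160 (x) x 100 (y) x 12 mm fixed to the shelf left or right of the chime, with the box of coin cells on the other side. Origin: centre of its underside, z up. The treadle's hinge axis runs along y at x = +60, z = 24 mm.
- treadle_pad (a point): Where to press: top of the treadle, a ribbed steel plate 135 mm long, 80 wide, 8 thick, hinged at its +x end, the -x end raised. Mid-width, 105 from the hinge axis, 25 from the free end; about 54 above the shelf at rest, 28 when pressed home.
- treadle (a joint): Angle of the treadle, rad: 0 up (at rest), 0.25 down at its stop. Springs back; takes about 7 N at the pad to reach the stop.
- mug: Bystander: white enamelled mug, 80 mm wide, 75 high, handle at its +y; origin under its centre.
- cell_box: Bystander: clear closed box of coin cells, 117 x 87 x 33 mm; origin under its centre.
- caddy: Bystander: white plastic turntable caddy, 184 mm across, 78 high at its middle post, with a golf-ball LED bulb in it; origin under its centre.
Things that resemble listed ones, but are neither listed nor needed, are in the scene too. What is shaped like the bellpush but blue is not meant.

How it is judged:
By the outcome, as a careful person would: the job done as asked, in the order asked, and still so for the second after the job is handed in, with the robot touching nothing.
It also fails if it takes over 72 s, if anything falls off the work surface, if the arm or the gripper's body presses on something with over 40 N, if the wrist force passes 120 N, or if a joint passes its speed limit or range.

### The arm

A 7-joint arm with a two-finger parallel gripper is mounted at the origin on the work surface. World frame = base frame: x ahead of the robot, y to its left, z up, the work surface at z = 0. Lengths are in m, angles in rad, forces in N, time in s.
With the tool pointing down it reaches from about 0.425 to 0.95 m from the base axis. Payload 4.7 kg.
Tool frame: the origin (TCP) lies at the very end of the fingers, on their centre line; the grasp point (between the pads) lies 19 mm behind it; z points along the fingers, y is the line along which they close (so a half turn about z gives the same grasp; the last joint's range is limited). The gripper opens to 85 mm and grips with 20 to 120 N. Pads are 22 mm wide; open, the fingers measure 114 mm over their backs; the gripper's body (76 mm by 85 mm) begins 54 mm behind the grasp point. The pads swing forward as they close: fully open they stand 13 mm farther back than shut.
Start: joints at [1.231, 0.469, -0.049, 1.532, 0.024, 1.141, -0.082], TCP at [0.206, -0.643, 0.231] pointing down, gripper open.
Joint ranges: [-2.59, 2.59], [-0.33, 1.99], [-1.39, 1.29], [0.1, 2.45], [-1.04, 4.18], [0.21, 1.99], [-2.66, 2.66]. Speed limits (rad/s): [2.57, 2.57, 3.14, 3.14, 3.14, 3.14, 3.14].

### API

Orientations are given as [roll, pitch, yaw] about the fixed x, y, z axes, in that order (R = Rz(yaw) Ry(pitch) Rx(roll)).
In Python, from cell import env, camera, camera_params, close_job, look_for, outline_of gives the robot as it stands.
- The arm moves only by the tool servo_tool, never from a script. Its argument "moves" is a list of rows, each a list of 3 entries, a list of its own where there are three numbers: the shift along the tool's x, y, z in units of 30 cm (1.0 is 30 cm), then the turn about the tool's z in units of 45 degrees (1.0 is 45 degrees), then the finger opening in mm, from 0 to 85.4. A call has 1 to 5 rows; each row is the pose to reach, as a shift and turn from the pose commanded when the call began, along the tool's axes at that moment; what a row does not reach only later rows make up. A row lasts 1/12 s, in which the tool goes at most 41.7 mm and 7.16 degrees, less where a joint would pass 70% of its speed; a pose out of reach is approached as far as the arm can. A call with a number of a shift or a turn outside -1 to 1 is refused whole. A call with a gripper value outside its range is refused whole. The fingers move at their own pace and stop on an object; "newtons" is the grip in N (left out, the last holds). Time passes only in rows, so rows that repeat a pose let the fingers close. It gives the time, the measured TCP pose, the force, the opening and the grip force at its end, in the units of the state.
- env.get_state(): the state, without advancing time (a new reading comes with each control period).
- camera(name): name is "scene" or "top" or "wrist"; returns the picture (400x640x3 uint8, red, green, blue); there is no depth.
- camera_params(name): a dict with "vfov" (degrees; the focal length in pixels is half the picture's height over the tangent of half this angle, whatever the lens; pixels are square), "cx", "cy" (the principal point, pixels), "k1" (the pictures are not rectified: a ray, as slopes to the right and down, at radius r is drawn at 1 + k1 r^2 times it, then the intrinsics apply), "pose" (4x4, takes a point from camera to world coordinates); the wrist camera has in their place "mount" (4x4, takes a point from camera to tool coordinates, whose origin is the TCP and whose axes are the flange's). Camera axes: x right, y up, looking along -z (the intrinsics and any distortion apply to the point x, -y, -z); pixel columns grow to the right and rows downward; lengths in m; the calibration is good to about 2 mm. A picture is of the moment at which its call begins: read the wrist's pose just before it. camera_params takes no time and is no camera call.
- close_job(): hands the job in; it is judged then, once.
Trained networks look in the newest picture that a camera, given by its name, has taken for a name from the list of things; names that differ only in an ending like _2 or _b are one class to them, and where a whole thing is asked for, a point or a joint stands for the part that bears it (a point fixed in the world has none). Each returns a list of dicts, best first, with "p" (0 to 1); they miss things now and then, are a little off and sometimes report something else, mostly with a low value. They report only what shows in the picture. A call takes as long as a camera call. They do not tell look-alikes from the thing itself.
- look_for(camera, name): "bbox" ([centre column, centre row, width, height] in pixels, round what is visible of it).
- outline_of(camera, name): "region" (400x640 bool, what is visible of it) and "bbox" ([centre column, centre row, width, height] in pixels, round what is visible of it).
The state is a dict: "clock": time; "joints": joint angles; "joint_vel": joint speeds; "joint_torque": joint torques, N m; "ee_pos": TCP position; "eef_rot": TCP orientation; "ft_force": force on the tool from outside, world axes, zero at the start; "torque": the same for the moment, N m; "grip_width": opening from 0.0 (shut) to 1.0 (fully open); "finger_force": force on a finger pad.
Only numpy, scipy, OpenCV 4.12 (cv2) and the standard library are available. Lean on these libraries where they do the work, as an engineer would, in place of code of your own. Each camera call takes 0.05 s, during which the arm holds its last target. There are 200 camera calls.

## Working session

There is one attempt and no reset: what is moved stays moved. The work goes in short steps, Python scripts to look and compute and a tool call to move; the robot and the scene stay as the last step left them, time stands still between calls to the robot, and variables do not carry over. Pictures are saved under pics/ and viewed, at most 10 in all, crops included, and the job is handed in when it is done.

Besides the shell and the picture viewer there is one more tool, called after "Call:" as name([rows], argument=value, ...), one row to a line, values as JSON. servo_tool: Moves the arm, as the interface text tells. Shifts and turns lie within -1 to 1; 1 stands for 30 cm of shift or 45 degrees of turn. Its arguments: {"type":"object","properties":{"moves":{"type":"array","items":{"type":"array"}},"newtons":{"type":"number"}},"required":["moves"]}

```bash
mkdir -p pics; ls; python3 - <<'E'
from cell import *
import cv2,numpy as np
s=env.get_state(); print({k:np.round(v,3).tolist() for k,v in s.items()})
ims=[]
for c in("scene","top"):
    im=camera(c); cv2.imwrite(f"pics/{c}0.png",im[:,:,::-1]); p=camera_params(c)
    print(c,p["vfov"],p["cx"],p["cy"],p["k1"],np.round(p["pose"],4).tolist())
    for n in("chime","key_grip","brake_tip","bellpush","treadle_pad","mug","cell_box","caddy"):
        print(n,[(round(d["p"],2),np.round(d["bbox"]).tolist()) for d in look_for(c,n)])
p=camera_params("wrist");print(p)
E
```

```text
pics
{'clock': 0.0, 'joints': [1.231, 0.469, -0.049, 1.534, 0.024, 1.141, -0.082], 'joint_vel': [0.0, 0.001, -0.0, -0.0, -0.0, 0.001, 0.001], 'joint_torque': [-0.0, -51.031, -0.047, -23.772, 0.011, 0.008, 0.0], 'ee_pos': [0.206, -0.642, 0.23], 'eef_rot': [-3.14, 0.0, 0.311], 'ft_force': [0.173, -0.253, 0.054], 'torque': [0.018, 0.04, 0.003], 'finger_force': 0.0, 'grip_width': 1.003}
scene 49.58698068866733 318.60280781829556 200.64351683992146 -0.026599409407279884 [[0.4782, -0.7515, 0.4545, 0.954], [0.8782, 0.4033, -0.2572, -0.256], [0.0099, 0.5221, 0.8528, 0.9689], [0.0, 0.0, 0.0, 1.0]]
chime [(0.88, [314.0, 239.0, 123.0, 107.0]), (0.66, [413.0, 171.0, 55.0, 58.0]), (0.32, [342.0, 200.0, 14.0, 34.0])]
key_grip [(0.64, [293.0, 211.0, 23.0, 32.0])]
brake_tip [(0.76, [342.0, 200.0, 12.0, 24.0])]
bellpush [(0.82, [367.0, 110.0, 57.0, 58.0]), (0.57, [412.0, 171.0, 55.0, 58.0]), (0.35, [414.0, 166.0, 50.0, 52.0])]
treadle_pad [(0.78, [369.0, 106.0, 47.0, 42.0]), (0.7, [415.0, 166.0, 50.0, 50.0])]
mug [(0.85, [474.0, 235.0, 48.0, 48.0])]
cell_box [(0.64, [197.0, 279.0, 47.0, 60.0])]
caddy
[... 505 characters left out ...]
 56.0])]
mug [(0.68, [215.0, 113.0, 45.0, 42.0]), (0.68, [356.0, 188.0, 10.0, 28.0])]
cell_box [(0.86, [450.0, 195.0, 43.0, 45.0]), (0.3, [213.0, 115.0, 47.0, 41.0])]
caddy [(0.76, [436.0, 111.0, 72.0, 68.0]), (0.2, [305.0, 189.0, 8.0, 9.0])]
{'vfov': 68.1860699317776, 'cx': 315.5834748306299, 'cy': 197.48092854211993, 'k1': -0.012636175344588971, 'mount': array([[-9.56618542e-04,  9.65474267e-01,  2.60496688e-01,
         6.50598420e-02],
       [ 9.99999487e-01,  1.00999162e-03, -7.10291808e-05,
         5.82025206e-04],
       [-3.31676318e-04,  2.60496486e-01, -9.65474738e-01,
        -1.43047866e-01],
       [ 0.00000000e+00,  0.00000000e+00,  0.00000000e+00,
         1.00000000e+00]])}
```

```bash
python3 - <<'E'
import cv2
t=cv2.imread("pics/top0.png"); s=cv2.imread("pics/scene0.png")
cv2.imwrite("pics/c1.png",cv2.resize(t[60:340,150:520],None,fx=2.1,fy=2.1,interpolation=cv2.INTER_CUBIC))
cv2.imwrite("pics/c2.png",cv2.resize(s[70:320,150:510],None,fx=2.2,fy=2.2,interpolation=cv2.INTER_CUBIC))
E
```

```text
(no output)
```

View pics/c1.png

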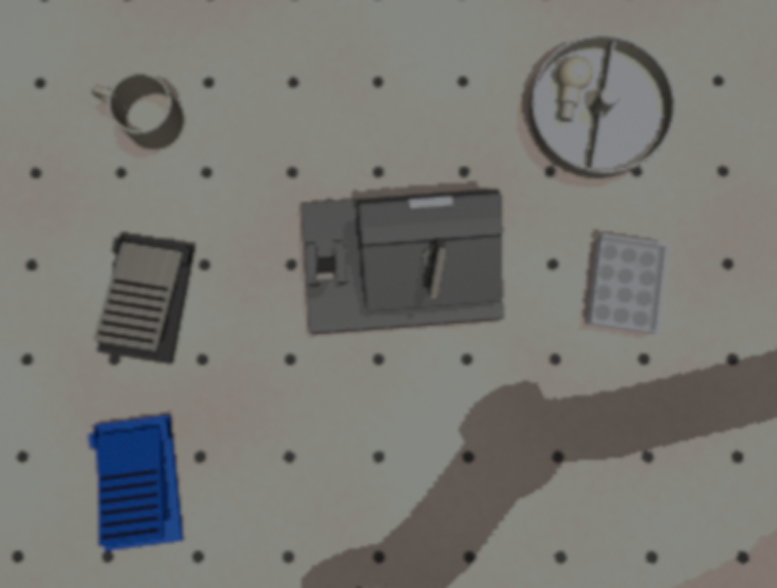

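View pics/c2.png

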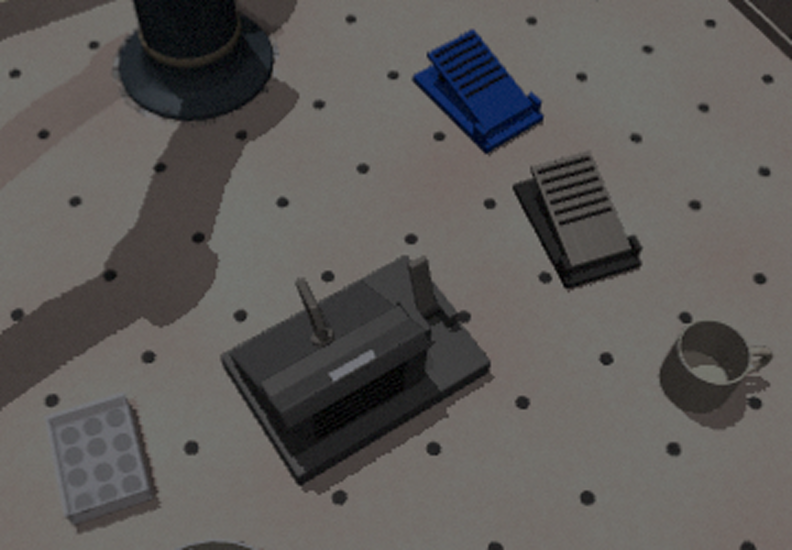

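In c1 (the top view), the bell push candidates are the grey/dark steel one at top (220,202) and the blue one at (215,290). The grey one fits and the blue one is excluded by the task. The chime is at (342,183), its key at (356,188), its brake at (305,187), and the coin cell box to the right at (450,195). c2 agrees: the hinge lug is at the far end and the ribbed free end points toward the robot.

```bash
cat > h.py <<'E'
import numpy as np, cv2
from scipy.optimize import least_squares
from cell import *
def cam(name,st=None):
    p=dict(camera_params(name)); 
    if name=="wrist":
        from scipy.spatial.transform import Rotation as R
        T=np.eye(4);T[:3,:3]=R.from_euler("xyz",st["eef_rot"]).as_matrix();T[:3,3]=st["ee_pos"];p["pose"]=T@p["mount"]
    p["f"]=200/np.tan(np.radians(p["vfov"]/2)); return p
def proj(p,X):
    X=np.atleast_2d(X); T=np.linalg.inv(p["pose"]); c=X@T[:3,:3].T+T[:3,3]
    s=np.c_[c[:,0],-c[:,1]]/-c[:,2:]; s=s*(1+p["k1"]*(s**2).sum(1,keepdims=True))
    return s*p["f"]+[p["cx"],p["cy"]]
def ray(p,uv):
    d=(np.array(uv,float)-[p["cx"],p["cy"]])/p["f"]; s=d.copy()
    for _ in range(8): s=d/(1+p["k1"]*(s**2).sum())
    return p["pose"][:3,3],p["pose"][:3,:3]@np.array([s[0],-s[1],-1])
def onz(p,uv,z):
    o,d=ray(p,uv); return (o+d*(z-o[2])/d[2])
def tri(rs):
    A=0;b=0
    for o,d in rs:
        d=d/np.linalg.norm(d);M=np.eye(3)-np.outer(d,d);A=A+M;b=b+M@o
    return np.linalg.solve(A,b)
def rz(a): return np.array([[np.cos(a),-np.sin(a),0],[np.sin(a),np.cos(a),0],[0,0,1]])
def pose_pts(q,P): return np.asarray(P)@rz(q[2]).T+[q[0],q[1],0]
E
python3 - <<'E'
from h import *
t=cam("top");s=cam("scene")
T=lambda u,v:(150+u/2.1,60+v/2.1); S=lambda u,v:(150+u/2.2,70+v/2.2)
def fit(obs,q0):
    f=lambda q:np.concatenate([(proj(c,pose_pts(q,P))-uv).ravel() for c,uv,P in obs])
    r=least_squares(f,q0,loss="soft_l1");print(np.round(r.x,4),np.round(f(r.x).reshape(-1,2),1).tolist());return r.x
o=[(t,T(302,203),(.085,.15,.03)),(t,T(310,333),(-.085,.15,.03)),(t,T(503,320),(-.085,-.1,.03)),
 (s,S(407,256),(-.085,.15,.03)),(s,S(490,363),(.085,.15,.03)),(s,S(302,472),(.085,-.1,.03)),(s,S(223,355),(-.085,-.1,.03))]
c=fit(o,[.55,0,.07])
b=fit([(t,T(118,234),(.08,.05,.012)),(t,T(193,243),(.08,-.05,.012)),(t,T(172,361),(-.08,-.05,.012)),
 (s,S(570,286),(.08,-.05,.012)),(s,S(640,265),(.08,.05,.012)),(s,S(515,185),(-.08,-.05,.012))],[.55,.25,-.15])
k=tri([ray(t,T(440,248)),ray(s,S(300,282))]);print("key",k) # upper end?
for n,P in(("brake tip",None),):
    print(tri([ray(t,(306,188)),ray(s,(342,190))]))
print("chime-frame key",(k-[c[0],c[1],0])@rz(c[2]))
print("pad",pose_pts(b,[[.06-.105,0,.054]]))
E
```

```text
[ 0.5274 -0.0564  0.0711] [[-1.1, -0.5], [-1.0, -0.1], [0.5, -0.6], [-0.1, -1.2], [1.0, -0.6], [-2.4, 2.6], [-1.8, -0.5]]
[ 0.4814  0.3015 -0.1513] [[0.3, -1.8], [0.1, -0.7], [-0.2, 0.7], [-0.5, -0.0], [1.7, -1.2], [-0.8, -0.3]]
key [ 0.51003362 -0.07406771  0.20037423]
[0.50222013 0.059156   0.12239654]
chime-frame key [-0.01860955 -0.01634332  0.20037423]
pad [[0.43694122 0.30832815 0.054     ]]
```

Call:
servo_tool([
  [[0.09,-0.1,-0.024],0,0],
  [[0.18,-0.2,-0.048],0,0],
  [[0.27,-0.3,-0.072],0,0],
  [[0.36,-0.4,-0.096],0,0],
  [[0.45,-0.5,-0.12],0,0],
])

```text
clock: 1.32
ee_pos: [0.2896, -0.4568, 0.2677]
eef_rot: [3.141, -0.0, 0.311]
ft_force: [1.1, 0.2, 0.8]
grip_width: 0.302
finger_force: 0.0
```

Call:
servo_tool([
  [[0.09,-0.1,-0.024],0,0],
  [[0.18,-0.2,-0.048],0,0],
  [[0.27,-0.3,-0.072],0,0],
  [[0.36,-0.4,-0.096],0,0],
  [[0.45,-0.5,-0.12],0,0],
])

```text
clock: 1.73
ee_pos: [0.3722, -0.2725, 0.304]
eef_rot: [3.141, -0.0, 0.311]
ft_force: [1.1, -0.1, 1.1]
grip_width: -0.0
finger_force: 0.0
```

Call:
servo_tool([
  [[0.09,-0.1,-0.024],0,0],
  [[0.18,-0.2,-0.048],0,0],
  [[0.27,-0.3,-0.072],0,0],
  [[0.36,-0.4,-0.096],0.15,0],
  [[0.45,-0.5,-0.12],0.3,0],
])

```text
clock: 2.15
ee_pos: [0.4507, -0.0982, 0.3382]
eef_rot: [3.141, -0.001, 0.099]
ft_force: [0.5, -0.8, 0.2]
grip_width: 0.001
finger_force: 0.0
```

Call:
servo_tool([
  [[0,0,0],0.005,0],
  [[0,0,0],0.005,0],
  [[0,0,0],0.005,0],
])

```text
clock: 2.4
ee_pos: [0.4499, -0.1011, 0.3372]
eef_rot: [3.141, 0.0, 0.099]
ft_force: [0.1, -0.6, -0.3]
grip_width: 0.003
finger_force: 0.0
```

```bash
python3 - <<'E'
from h import *
st=env.get_state();print(st["ee_pos"],st["eef_rot"],st["joints"],st["clock"])
w=cam("wrist",st);im=camera("wrist")
c=np.array([.5274,-.0564,.0711])
for n in("key_grip","brake_tip"):
    print(n,[(round(d["p"],2),np.round(d["bbox"]).tolist()) for d in look_for("wrist",n)])
v=im[:,:,::-1].copy()
cv2.imwrite("pics/w_raw.png",v)
# model overlay: plinth top, housing footprint guess
for P in([(-.085,-.1,.03),(.085,-.1,.03),(.085,.15,.03),(-.085,.15,.03)],):
    cv2.polylines(v,[np.round(proj(w,pose_pts(c,P))).astype(int)],True,(0,255,0),1)
cv2.imwrite("pics/w1.png",v)
E
```

```text
[ 0.44993065 -0.10110329  0.33724621] [3.14090852e+00 4.30371843e-04 9.89237978e-02] [ 0.57056054  0.0550007  -0.4577385   1.84287363  0.02640497  1.24975172
 -1.36679157] 2.4
key_grip [(0.97, [293.0, 130.0, 20.0, 59.0])]
brake_tip [(0.64, [191.0, 113.0, 31.0, 27.0])]
```

View pics/w1.png

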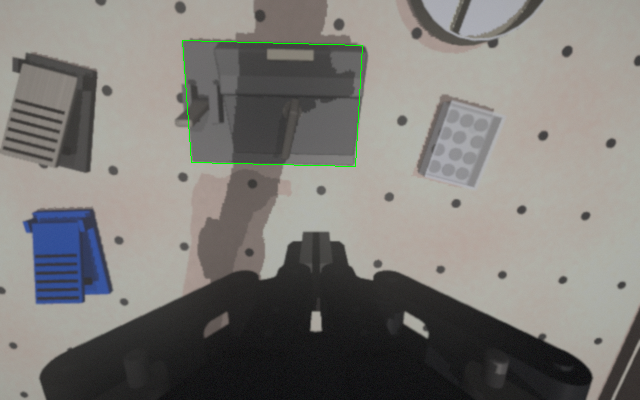

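```bash
python3 - <<'E'
from h import *
from scipy.optimize import minimize
st=env.get_state();c=np.array([.5274,-.0564,.0711])
n=np.array([-.5,0,.866]);e1=np.array([.866,0,.5]);e2=np.array([0,1,0])
V=[]
for name in("wrist","top","scene"):
    im=camera(name);p=cam(name,st)
    for d in outline_of(name,"key_grip")[:1]:
        print(name,d["p"],d["region"].sum(),d["bbox"]);V.append((p,d["region"]))
def mask(p,q,stem=True):
    K=np.array(q[:3]);u=np.cos(q[3])*e1+np.sin(q[3])*e2;v=np.cross(n,u)
    m=np.zeros((400*4,640*4),np.uint8)
    def fill(P):
        cv2.fillConvexPoly(m,cv2.convexHull(np.round(proj(p,pose_pts(c,P))*4+1.5).astype(np.int32)),1)
    fill([K+a*.032*u+b*.005*v+g*.016*n for a in(-1,1)for b in(-1,1)for g in(-1,1)])
    if stem: fill([K-l*n+.006*(np.cos(a)*u+np.sin(a)*v) for l in(.016,.046) for a in np.arange(0,6.3,.6)])
    return cv2.resize(m.astype(np.float32),(640,400),interpolation=cv2.INTER_AREA)
def cost(q,ret=False):
    r=[]
    for p,g in V:
        m=mask(p,q);r.append(1-np.minimum(m,g).sum()/np.maximum(m,g).sum())
    return r if ret else sum(r)
best=None
for a in(-.5,-.25,0,.25):
  for x in (-.03,-.01):
    r=minimize(cost,[x,-.012,.165,a],method="Nelder-Mead",options=dict(initial_simplex=np.array([x,-.012,.165,a])+np.vstack([np.zeros(4),np.diag([.01,.01,.02,.15])]),maxfev=300))
    if best is None or r.fun<best.fun:best=r
q=best.x;print(q,cost(q,True),"world",pose_pts(c,q[:3]))
v=cv2.imread("pics/w_raw.png");m=mask(V[0][0],q)
cs,_=cv2.findContours((m>.5).astype(np.uint8),0,2);b=cv2.resize(v[30:180,170:380],None,fx=3.5,fy=3.5)
cv2.drawContours(b,[((k-[170,30])*3.5).astype(int) for k in cs],-1,(0,255,0),1);cv2.imwrite("pics/w2.png",b)
E
```

```text
wrist 0.68 8663 [50.9, 113.3, 96.9, 116.8]
scene 0.63 183 [292.1, 212.5, 19.5, 24.2]
[-0.02466276 -0.01207783  0.14029215 -0.21427666] [np.float32(1.0), np.float32(0.17269582)] world [ 0.50365756 -0.07019936  0.14029215]
```

View pics/w2.png

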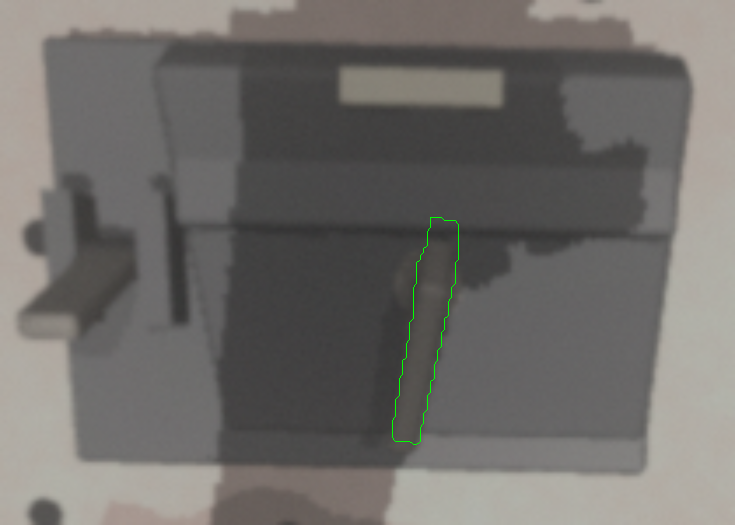

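The network's wrist outline picked up the wrong object (the bell push), so I'll fit the key from bounding boxes and edge points instead.

```bash
cat > keyfit.py <<'E'
from h import *
c=np.array([.5274,-.0564,.0711])
n=np.array([-.5,0,.866]);e1=np.array([.866,0,.5]);e2=np.array([0,1,0])
def bow(q):
    K=np.array(q[:3]);u=np.cos(q[3])*e1+np.sin(q[3])*e2;v=np.cross(n,u)
    return [K+a*.032*u+b*.005*v+g*.016*n for a in(-1,1)for b in(-1,1)for g in(-1,1)]
def edges(p,q):
    x=proj(p,pose_pts(c,bow(q)));return x
E
python3 - <<'E'
from keyfit import *
st=env.get_state();W=cam("wrist",st);t=cam("top");s=cam("scene")
ims={}
for k in("top","scene"): ims[k]=cv2.imread(f"pics/{k}0.png")
ims["wrist"]=cv2.imread("pics/w_raw.png")
def f(q):
    r=[]
    for p,b,w in((W,(283,99,301,157.5),1),(t,(351.5,174.5,362.5,202),1)):
        x=edges(p,q);r+=list(w*(np.r_[x.min(0),x.max(0)]-b))
    x=edges(s,q);r+=list(x.min(0)-(284.5,196.5));r+=[x.max(0)[0]-299]
    return np.array(r)
for a in(-.3,.3):
    r=least_squares(f,[-.025,-.012,.15,a],loss="soft_l1",x_scale=[.01,.01,.01,.1]);print(r.x,r.cost,np.round(f(r.x),1),pose_pts(c,r.x[:3]))
    if a<0:q=r.x
out=[]
for k,p,(x0,y0) in(("wrist",W,(250,80)),("top",t,(320,150)),("scene",s,(250,180))):
    im=cv2.resize(ims[k][y0:y0+90,x0:x0+90],(390,390),interpolation=cv2.INTER_CUBIC)
    im=cv2.convertScaleAbs(im,alpha=1.6); 
    a=im.copy();h=cv2.convexHull(((edges(p,q)-[x0,y0]+.5)*390/90).astype(np.int32));cv2.polylines(a,[h],True,(0,255,0),1)
    out.append(a)
cv2.imwrite("pics/k3.png",cv2.resize(np.hstack(out),(798,266)))
E
```

```text
[-0.02933544 -0.0096467   0.12250795 -0.2020806 ] 5.38785285313925 [-1.  -1.4  0.2  2.3  0.9 -0.3 -0.2  1.7 -0.4  2.   0.2] [ 0.49882398 -0.06810632  0.12250795]
[-0.02981762 -0.01127631  0.12727268  0.08744471] 13.19932453447347 [ 0.  -1.2 -0.9  3.2  2.3 -0.5 -0.1  1.7 -4.6  2.5  2.9] [ 0.49845879 -0.06976607  0.12727268]
```

View pics/k3.png

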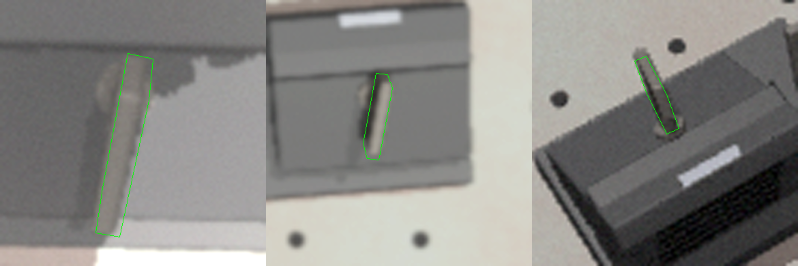

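```bash
python3 - <<'E'
from keyfit import *
st=env.get_state();W=cam("wrist",st);t=cam("top");s=cam("scene")
ch=lambda w:(w-[c[0],c[1],0])@rz(c[2])
uv=[(W,(290,110.5)),(t,(355.9,180.8)),(s,(296,223))]
B=tri([ray(*x) for x in uv]);print("boss chime",ch(B),[proj(p,B)[0]-u for p,u in uv]);print("K pred",ch(B)+.046*n)
cr=lambda u,v:(170+u/3.5,30+v/3.5)
print("ridge",ch(onz(W,cr(450,228),.133)))
for z in(.04,.05,.06,.07):print(z,ch(onz(W,cr(500,435),z)))
for z in(.04,.06,.133):print("side L",ch(onz(W,cr(221,400),z)),"backtop",ch(onz(W,cr(430,45),z)))
# refit with K constrained: y=-.01, K on face line through boss free along; residuals incl. scene
def f(q):
    r=[]
    for p,b in((W,(283,99,301,158)),(t,(351.5,174.5,362.5,202))):
        x=edges(p,q);r+=list(np.r_[x.min(0),x.max(0)]-b)
    x=edges(s,q);r+=list(x.min(0)-(285,195.5));r+=list(x.max(0)-(299,225))
    for p,u in uv: r+=list(.7*(proj(p,pose_pts(c,np.array(q[:3])-.046*n))[0]-u))
    r+=[(q[1]+.01)/.002]
    return np.array(r)
r=least_squares(f,[-.025,-.012,.15,-.25],loss="soft_l1",x_scale=[.01,.01,.01,.1]);print(r.x,np.round(f(r.x),1),pose_pts(c,r.x[:3]))
E
```

```text
boss chime [-0.00696496 -0.00931078  0.10397403] [array([ 2.34785658, -0.10755045]), array([-0.10251178,  0.31388914]), array([ 1.07916594, -0.42687304])]
K pred [-0.02996496 -0.00931078  0.14381003]
ridge [ 0.00894508 -0.01835527  0.133     ]
0.04 [-0.06748663 -0.03527     0.04      ]
0.05 [-0.06629528 -0.03532897  0.05      ]
0.06 [-0.06510394 -0.03538795  0.06      ]
0.07 [-0.0639126  -0.03544692  0.07      ]
side L [-0.05575145  0.08253651  0.04      ] backtop [ 0.08261937 -0.00461215  0.04      ]
side L [-0.05390176  0.077068    0.06      ] backtop [ 0.07818451 -0.00612252  0.06      ]
side L [-0.04715037  0.05710797  0.133     ] backtop [ 0.06199728 -0.01163536  0.133     ]
[-0.02944047 -0.00936737  0.12621105 -0.21389245] [-1.9 -1.5  0.2  2.3  0.8 -0.5 -0.   1.6 -0.7  2.   0.1 -1.1  2.4 -0.1
 -0.4  0.8  1.   2.4  0.3] [ 0.49869937 -0.06783516  0.12621105]
```

Call:
servo_tool([
  [[0.02,-0.13,0],0,0],
  [[0.04,-0.26,0.05],0,0],
  [[0.05,-0.39,0.1],0,0],
  [[0.06,-0.52,0.15],0,0],
  [[0.07,-0.65,0.2],0,0],
])

```text
clock: 3.27
ee_pos: [0.4518, 0.0961, 0.2775]
eef_rot: [3.141, -0.001, 0.098]
ft_force: [1.6, 0.2, 0.4]
grip_width: 0.002
finger_force: 0.0
```

Call:
servo_tool([
  [[0,0,0],0,0],
  [[0,0,0],0,0],
  [[0,0,0],0,0],
])

```text
clock: 3.52
ee_pos: [0.4523, 0.0939, 0.2778]
eef_rot: [3.141, 0.0, 0.098]
ft_force: [-0.2, -0.3, 0.7]
grip_width: 0.0
finger_force: 0.0
```

```bash
python3 - <<'E'
from keyfit import *
st=env.get_state();print(st["ee_pos"],st["eef_rot"]);W=cam("wrist",st);im=camera("wrist")[:,:,::-1].copy()
np.save("st2.npy",np.r_[st["ee_pos"],st["eef_rot"]])
cv2.imwrite("pics/v_raw.png",im)
for k in("key_grip","brake_tip"):print(k,[(round(d["p"],2),np.round(d["bbox"]).tolist()) for d in look_for("wrist",k)])
u=proj(W,pose_pts(c,[-.03,-.01,.13]))[0];print(u)
x0=int(np.clip(u[0]-130,0,440));y0=int(np.clip(u[1]-75,0,250));print(x0,y0)
b=cv2.resize(im[y0:y0+150,x0:x0+200],None,fx=4,fy=4,interpolation=cv2.INTER_CUBIC)
b=cv2.convertScaleAbs(b,alpha=1.5)
h=cv2.convexHull(((edges(W,[-.0294,-.0094,.1262,-.21])-[x0,y0])*4+2).astype(np.int32));cv2.polylines(b,[h],True,(0,255,0),1)
cv2.imwrite("pics/v1.png",b)
E
```

```text
[0.45225424 0.0938651  0.27784625] [3.14100237e+00 3.09808962e-05 9.81944639e-02]
key_grip [(0.58, [491.0, 154.0, 62.0, 65.0])]
brake_tip [(0.77, [347.0, 132.0, 24.0, 33.0])]
[483.10791999 155.13899783]
353 80
```

View pics/v1.png

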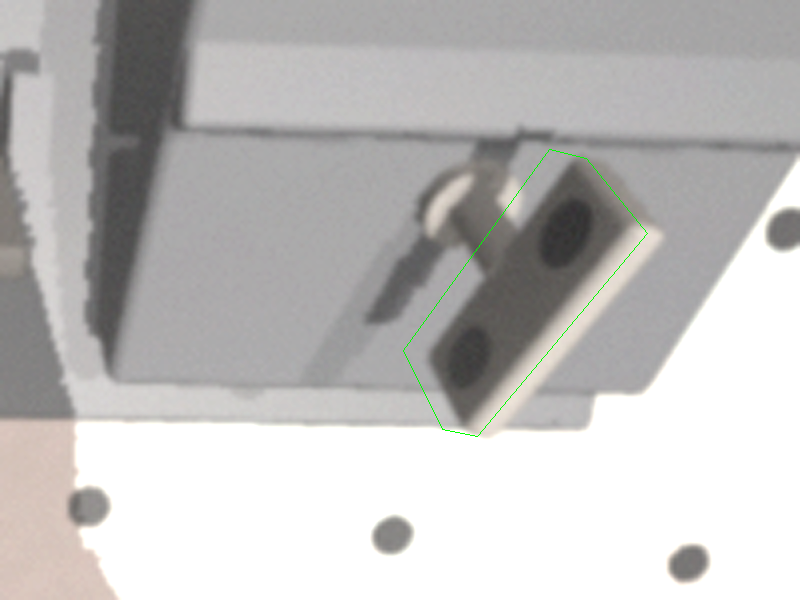

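```bash
python3 - <<'E'
from keyfit import *
s2=np.load("st2.npy");W=cam("wrist",dict(ee_pos=s2[:3],eef_rot=s2[3:]))
C=lambda a,b:(353+a/4-.4,80+b/4-.4)
obs=[(-1,1,-1,430,358),(1,1,-1,580,157),(1,1,1,642,228),(-1,1,1,465,425),(1,-1,1,663,235),(-1,-1,1,490,433)]
def f(q):
    K=np.array(q[:3]);u=np.cos(q[3])*e1+np.sin(q[3])*e2;v=np.cross(n,u);r=[]
    for a,b,g,x,y in obs:r+=list(proj(W,pose_pts(c,K+a*.032*u+b*.005*v+g*.016*n))[0]-C(x,y))
    r+=list(.5*(proj(W,pose_pts(c,K-.044*n))[0]-C(468,205)))
    return np.array(r)
r=least_squares(f,[-.03,-.01,.13,-.2],x_scale=[.01,.01,.01,.1]);q=r.x
J=np.linalg.inv(r.jac.T@r.jac);print(q,np.round(f(q),1).tolist(),np.sqrt(np.diag(J)),pose_pts(c,q[:3]))
g=lambda y:(lambda x:np.r_[f(np.r_[x[0],y,x[1:]])])
for y in(-.01,-.0124):
    r=least_squares(g(y),[-.03,.13,-.2],x_scale=[.01,.01,.1]);print(y,r.x,r.cost,pose_pts(c,[r.x[0],y,r.x[1]]))
E
```

```text
[-0.03088176 -0.02135071  0.11597153 -0.24582963] [-1.4, -2.2, -0.8, -0.0, -1.7, 0.4, -0.3, 0.2, 2.1, 1.1, 1.6, 0.1, 0.7, 0.2] [0.00054043 0.00231976 0.00385972 0.01589142] [ 0.49811302 -0.07989061  0.11597153]
-0.01 [-0.02910522  0.13451677 -0.21583874] 22.972205917011827 [ 0.49907872 -0.06844237  0.13451677]
-0.0124 [-0.02947834  0.1305991  -0.2224463 ] 17.686226643383165 [ 0.49887704 -0.07086282  0.1305991 ]
```

```bash
cat > plan.py <<'E'
from keyfit import *
K=np.array([-.0295,-.0105,.132]);R0=rz(c[2])
def peg(th,yaw,r=.022,depth=.014,extra=0.,hx=.011,hy=.008):
    ph=-th;u=np.cos(ph)*e1+np.sin(ph)*e2;v=np.cross(n,u);w=-v
    zt=K[2]+r*u[2]-depth
    g=np.array([K+a*.032*u+b*.005*v+h*.016*n for a in np.linspace(-1,1,33)for b in(-1,1)for h in np.linspace(-1,1,17)])
    g=pose_pts(c,g[g[:,2]>zt])[:,:2];poly=cv2.convexHull((g*1e3).astype(np.float32))
    P0=pose_pts(c,K+r*u)[:2];wh=R0[:2,:2]@w[:2];wh/=np.linalg.norm(wh)
    Rt=rz(yaw)[:2,:2];rect=np.array([[hx,hy],[-hx,hy],[-hx,-hy],[hx,-hy]])@Rt.T
    lo,hi=0,.05
    for _ in range(20):
        m=(lo+hi)/2
        a=cv2.intersectConvexConvex(poly,cv2.convexHull(((rect+P0-m*wh)*1e3).astype(np.float32)))[0]
        lo,hi=(m,hi) if a>0 else (lo,m)
    return np.r_[P0-(hi+extra)*wh,zt]
def rows(start,yaw,targets,dec=2):
    """targets world -> calls of 5 rows, tool units, tracking rounded commands"""
    Rt=np.array([[np.cos(yaw),np.sin(yaw),0],[np.sin(yaw),-np.cos(yaw),0],[0,0,-1]]);cur=np.array(start)
    for i in range(0,len(targets),5):
        base=cur;out=[]
        for T in targets[i:i+5]:
            d=np.round(Rt@(T-base)/.3,dec);out.append(d.tolist());cur=base+Rt.T@d*.3
        print(out)
    print("end",cur)
E
python3 - <<'E'
from plan import *
st=env.get_state();yaw=st["eef_rot"][2];p=np.array(st["ee_pos"]);print(p,yaw)
A=peg(.22,yaw,extra=.012);print("start",A)
up=A.copy();up[2]=.22
T=[p+(up-p)*k/4 for k in(1,2,3,4)]+[up]+[up+(A-up)*k/3 for k in(1,2,3)]+[A,A]
ths=np.radians(np.arange(np.degrees(.22)+10,np.degrees(7.0),10))
T+=[peg(t,yaw) for t in ths]
print(len(T));rows(p,yaw,T)
print(np.round(np.array([peg(t,yaw) for t in(.22,1.8,3.4,4.9,7)]),3))
E
```

```text
[0.45260454 0.09291106 0.27819125] 0.09525218051828865
start [ 0.52105227 -0.04391421  0.12873487]
48
[[0.05, 0.12, 0.05], [0.09, 0.24, 0.1], [0.14, 0.36, 0.15], [0.18, 0.48, 0.19], [0.18, 0.48, 0.19]]
[[0.0, -0.0, 0.11], [0.0, -0.0, 0.21], [0.0, -0.0, 0.31], [0.0, -0.0, 0.31], [0.0, -0.0, 0.31]]
[[0.0, 0.04, 0.0], [0.01, 0.05, 0.0], [0.02, 0.06, 0.01], [0.02, 0.08, 0.01], [0.02, 0.1, 0.02]]
[[-0.0, 0.02, 0.0], [-0.01, 0.03, 0.01], [-0.02, 0.05, 0.02], [-0.03, 0.07, 0.02], [-0.05, 0.08, 0.03]]
[[-0.02, 0.0, 0.0], [-0.04, 0.0, 0.01], [-0.06, -0.0, 0.01], [-0.08, -0.02, 0.02], [-0.1, -0.04, 0.02]]
[[-0.01, -0.01, 0.0], [-0.01, -0.03, 0.0], [-0.02, -0.03, -0.0], [-0.03, -0.03, -0.0], [-0.04, -0.04, -0.01]]
[[-0.01, -0.02, 0.0], [-0.01, -0.03, -0.0], [-0.01, -0.05, -0.01], [-0.0, -0.07, -0.02], [0.01, -0.09, -0.02]]
[[0.01, -0.02, -0.01], [0.02, -0.03, -0.01], [0.03, -0.04, -0.02], [0.05, -0.05, -0.03], [0.07, -0.05, -0.03]]
[[0.03, 0.01, -0.01], [0.04, 0.02, -0.01], [0.06, 0.04, -0.01], [0.07, 0.06, -0.01], [0.08, 0.07, -0.01]]
[[0.01, 0.0, -0.0], [0.01, 0.01, 0.0], [0.02, 0.02, 0.0]]
end [ 0.52446836 -0.05994702  0.12819125]
[[ 0.52  -0.056  0.129]
 [ 0.52  -0.095  0.116]
 [ 0.477 -0.083  0.107]
 [ 0.476 -0.044  0.12 ]
 [ 0.527 -0.063  0.126]]
```

Call:
servo_tool([
  [[0.05,0.12,0.05],0,0],
  [[0.09,0.24,0.1],0,0],
  [[0.14,0.36,0.15],0,0],
  [[0.18,0.48,0.19],0,0],
  [[0.18,0.48,0.19],0,0],
], newtons=60)

```text
clock: 4.08
ee_pos: [0.5207, -0.0539, 0.2181]
eef_rot: [3.139, 0.003, 0.084]
ft_force: [0.3, -1.3, 0.5]
grip_width: -0.005
finger_force: 0.0
```

Call:
servo_tool([
  [[0,0,0.11],0,0],
  [[0,0,0.21],0,0],
  [[0,0,0.31],0,0],
  [[0,0,0.31],0,0],
  [[0,0,0.31],0,0],
])

```text
clock: 4.5
ee_pos: [0.5195, -0.0443, 0.1277]
eef_rot: [-3.141, 0.002, 0.097]
ft_force: [0.7, 0.1, 1.4]
grip_width: 0.005
finger_force: 0.0
```

Call:
servo_tool([
  [[0,0.04,0],0,0],
  [[0.01,0.05,0],0,0],
  [[0.02,0.06,0.01],0,0],
  [[0.02,0.08,0.01],0,0],
  [[0.02,0.1,0.02],0,0],
])

```text
clock: 4.92
ee_pos: [0.5311, -0.0705, 0.1248]
eef_rot: [-3.139, -0.006, 0.1]
ft_force: [1.6, 5.9, 1.7]
grip_width: 0.003
finger_force: 2.6
```

Call:
servo_tool([
  [[0,0.02,0],0,0],
  [[-0.01,0.03,0.01],0,0],
  [[-0.02,0.05,0.02],0,0],
  [[-0.03,0.07,0.02],0,0],
  [[-0.05,0.08,0.03],0,0],
])

```text
clock: 5.33
ee_pos: [0.5212, -0.0978, 0.1164]
eef_rot: [3.142, -0.012, 0.098]
ft_force: [4.9, 4.5, 1.2]
grip_width: -0.002
finger_force: 2.7
```

Call:
servo_tool([
  [[-0.02,0,0],0,0],
  [[-0.04,0,0.01],0,0],
  [[-0.06,0,0.01],0,0],
  [[-0.08,-0.02,0.02],0,0],
  [[-0.1,-0.04,0.02],0,0],
])

```text
clock: 5.75
ee_pos: [0.4906, -0.0934, 0.1102]
eef_rot: [3.135, -0.013, 0.095]
ft_force: [6.6, -5.7, -1.5]
grip_width: 0.001
finger_force: 3.6
```

```bash
python3 - <<'E'
from plan import *
st=env.get_state();print(st["ee_pos"],st["eef_rot"],st["ft_force"])
im=camera("top")[:,:,::-1]; im2=camera("scene")[:,:,::-1]
cv2.imwrite("pics/m1.png",cv2.convertScaleAbs(np.hstack([cv2.resize(im[130:230,290:410],(480,400)),cv2.resize(im2[180:280,240:360],(480,400))])[:, :],alpha=1.4)[:, :960])
a=cv2.imread("pics/m1.png");cv2.imwrite("pics/m1.png",cv2.resize(a,(800,333)))
E
```

```text
[ 0.49064238 -0.09340897  0.11024792] [ 3.13545692 -0.01269897  0.09509092] [ 6.64741305 -5.65879159 -1.54689996]
```

View pics/m1.png

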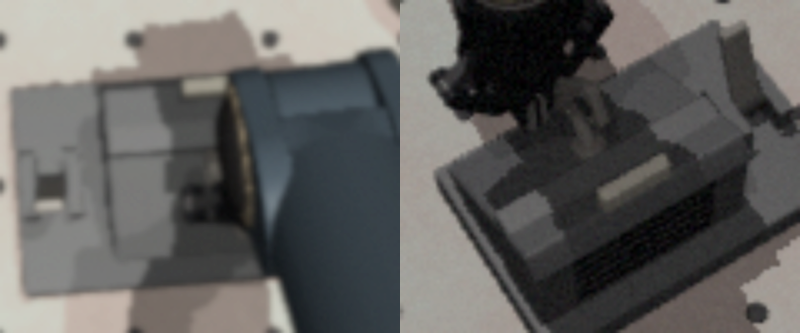

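m1 shows the fingertips bearing on the bow and the tab starting to rise. The force opposes the motion at about 8 N, so the push is working. I'll continue the circle.

Call:
servo_tool([
  [[-0.01,-0.01,0],0,0],
  [[-0.01,-0.03,0],0,0],
  [[-0.02,-0.03,0],0,0],
  [[-0.03,-0.03,0],0,0],
  [[-0.04,-0.04,-0.01],0,0],
])

```text
clock: 6.27
ee_pos: [0.4757, -0.0845, 0.1123]
eef_rot: [3.134, -0.008, 0.093]
ft_force: [4.6, -10.8, -3.1]
grip_width: -0.002
finger_force: 4.9
```

Call:
servo_tool([
  [[-0.01,-0.02,0],0,0],
  [[-0.01,-0.03,0],0,0],
  [[-0.01,-0.05,-0.01],0,0],
  [[0,-0.07,-0.02],0,0],
  [[0.01,-0.09,-0.02],0,0],
])

```text
clock: 6.68
ee_pos: [0.471, -0.0564, 0.1175]
eef_rot: [3.135, 0.003, 0.094]
ft_force: [-6.7, -10.1, 3.4]
grip_width: 0.002
finger_force: 4.7
```

Call:
servo_tool([
  [[0.01,-0.02,-0.01],0,0],
  [[0.02,-0.03,-0.01],0,0],
  [[0.03,-0.04,-0.02],0,0],
  [[0.05,-0.05,-0.03],0,0],
  [[0.07,-0.05,-0.03],0,0],
])

```text
clock: 7.1
ee_pos: [0.4868, -0.037, 0.1255]
eef_rot: [3.138, 0.012, 0.095]
ft_force: [-14.7, -1.1, 6.9]
grip_width: 0.001
finger_force: 6.6
```

Call:
servo_tool([
  [[0.03,0.01,-0.01],0,0],
  [[0.04,0.02,-0.01],0,0],
  [[0.06,0.04,-0.01],0,0],
  [[0.07,0.06,-0.01],0,0],
  [[0.08,0.07,-0.01],0,0],
])

```text
clock: 7.52
ee_pos: [0.5152, -0.0495, 0.1286]
eef_rot: [-3.136, 0.005, 0.098]
ft_force: [-5.4, 11.3, -0.4]
grip_width: -0.002
finger_force: 5.4
```

```bash
python3 - <<'E'
from plan import *
st=env.get_state();yaw=st["eef_rot"][2];print(st["ee_pos"],yaw,st["ft_force"])
T=[peg(t,.0953) for t in(6.77,6.9,7.0,7.1,7.2,7.3,7.4,7.5,7.6)];print(np.round(T,4))
print(cam("top")["cx"])
im2=camera("scene")[:,:,::-1];cv2.imwrite("pics/m2.png",cv2.convertScaleAbs(cv2.resize(im2[180:280,240:360],(720,600)),alpha=1.5))
E
```

```text
[ 0.51520794 -0.04947725  0.1286235 ] 0.09823339634535233 [-5.39000944 11.28665784 -0.39466859]
[[ 0.5234 -0.0589  0.1277]
 [ 0.5253 -0.0609  0.127 ]
 [ 0.5267 -0.0629  0.1263]
 [ 0.5279 -0.0652  0.1255]
 [ 0.529  -0.0677  0.1247]
 [ 0.5294 -0.0709  0.1238]
 [ 0.5294 -0.0742  0.1228]
 [ 0.529  -0.0777  0.1218]
 [ 0.528  -0.0812  0.1208]]
324.8275125121217
```

View pics/m2.png

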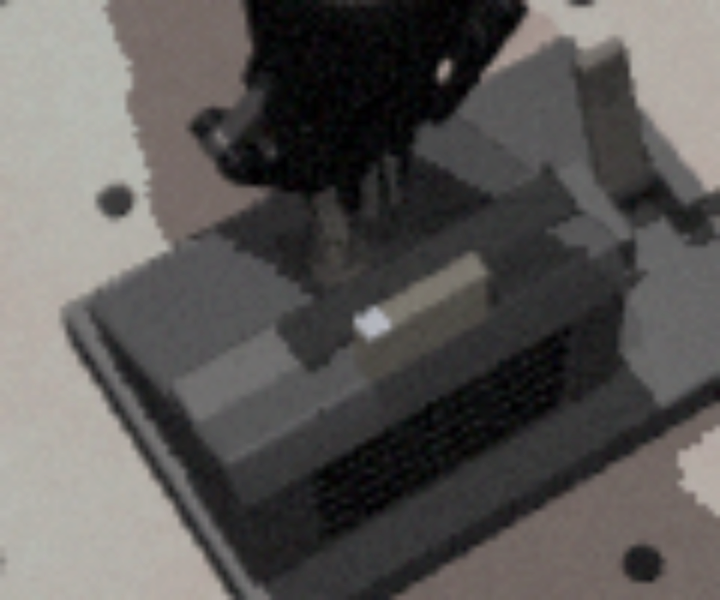

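m2 shows the tab well up, at about (420,310) in the crop. I'll drive the key the rest of the way into the stop.

Call:
servo_tool([
  [[0.01,0.01,0],0,0],
  [[0.03,0.03,0.01],0,0],
  [[0.03,0.05,0.01],0,0],
  [[0.03,0.06,0.01],0,0],
  [[0.03,0.07,0.02],0,0],
])

```text
clock: 7.98
ee_pos: [0.5314, -0.0652, 0.1254]
eef_rot: [-3.133, -0.007, 0.101]
ft_force: [-0.3, 17.5, 12.9]
grip_width: -0.003
finger_force: 9.5
```

Call:
servo_tool([
  [[0,0.01,0],0,0],
  [[0,0.02,0],0,0],
  [[0,0.02,0],0,0],
  [[0,0.02,0],0,0],
])

```text
clock: 8.32
ee_pos: [0.5321, -0.066, 0.1254]
eef_rot: [-3.127, -0.009, 0.105]
ft_force: [-0.1, 25.6, 5.7]
grip_width: 0.002
finger_force: 10.9
```

Call:
servo_tool([
  [[0,0.02,0],0,0],
  [[0,0.02,0],0,0],
  [[0,0.02,0],0,0],
])

```text
clock: 8.57
ee_pos: [0.5334, -0.0674, 0.1255]
eef_rot: [-3.122, -0.011, 0.108]
ft_force: [0.4, 33.0, 3.1]
grip_width: -0.004
finger_force: 14.2
```

Call:
servo_tool([
  [[0,-0.03,0],0,0],
  [[0,-0.07,0],0,0],
  [[0,-0.12,0],0,0],
  [[0,-0.12,-0.13],0,0],
  [[0,-0.12,-0.26],0,0],
])

```text
clock: 8.98
ee_pos: [0.5247, -0.0489, 0.2004]
eef_rot: [-3.141, 0.004, 0.1]
ft_force: [1.8, -0.7, 0.3]
grip_width: -0.0
finger_force: 0.0
```

Call:
servo_tool([
  [[-0.1,-0.1,-0.1],0,0],
  [[-0.2,-0.2,-0.1],0,0],
  [[-0.25,-0.31,-0.1],0,0],
  [[-0.25,-0.31,-0.1],0,0],
  [[-0.25,-0.31,-0.1],0,0],
])

```text
clock: 9.4
ee_pos: [0.4419, 0.0373, 0.2317]
eef_rot: [3.139, -0.003, 0.102]
ft_force: [0.3, -0.8, -0.1]
grip_width: -0.002
finger_force: 0.0
```

```bash
python3 - <<'E'
from plan import *
st=env.get_state();print(st["ee_pos"],st["eef_rot"],st["ft_force"],st["clock"]);W=cam("wrist",st)
im=camera("wrist")[:,:,::-1].copy();im2=camera("scene")[:,:,::-1].copy()
for th in(7.0,):
    h=cv2.convexHull(np.round(edges(W,[*K,-th])).astype(np.int32));cv2.polylines(im,[h],True,(0,255,0),1)
def lever(b,p):
    a=b-.5;d=np.array([np.sin(a),0,np.cos(a)]);P=[np.array([0,.12,.045])+l*d+[0,y,0] for l,y in((0,-.011),(.075,-.011),(.075,.011),(0,.011))]
    return np.round(proj(p,pose_pts(c,P))).astype(np.int32)
for img,p in((im,W),(im2,cam("scene"))):cv2.polylines(img,[lever(.1,p)],True,(0,0,255),1)
a=cv2.resize(im[20:320,:],(800,375));b=cv2.resize(im2[170:270,230:390],(360,225))
o=np.zeros((600,800,3),np.uint8);o[:375]=a;o[375:,:360]=b;cv2.imwrite("pics/m3.png",o)
E
```

```text
[0.44185874 0.03734563 0.23171849] [ 3.13912897e+00 -2.80090013e-03  1.01904489e-01] [ 0.3409774  -0.84726336 -0.10533874] 9.4
```

View pics/m3.png

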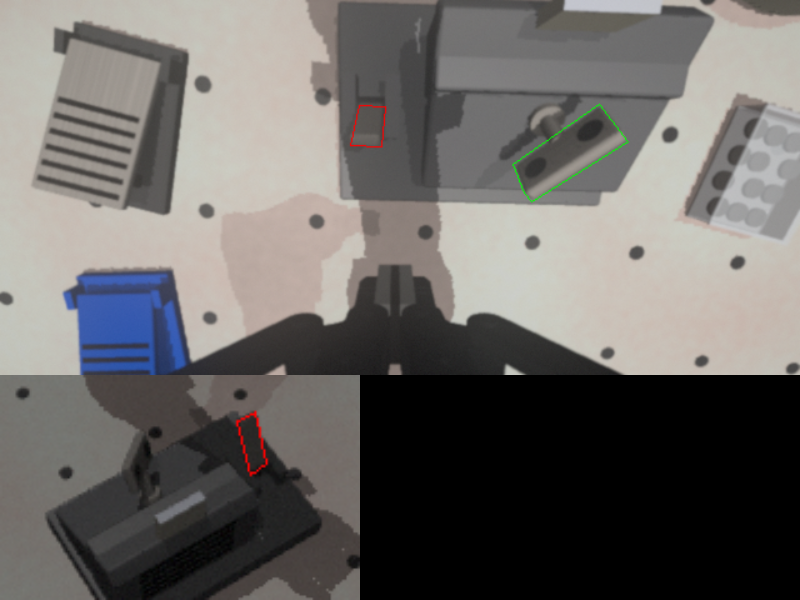

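m3 shows the key matching the 7.0 rad model outline (green) and released, and the lever matching 0.1 rad (red). Next is the brake.

```bash
python3 - <<'E'
from plan import *
st=env.get_state();p=np.array(st["ee_pos"]);yaw=st["eef_rot"][2]
P=lambda x,z:pose_pts(c,[x,.12,z])
a=P(-.085,.2);b=P(-.085,.088)
T=[p+(a-p)*k/3 for k in(1,2,3)]+[(a+b)/2,b]+[b]+[b+(P(x,.088)-b) for x in(-.07,-.06,-.045,-.03,-.015,0,.01,.017,.017)]
rows(p,yaw,T)
E
```

```text
[[-0.01, -0.03, 0.03], [-0.02, -0.05, 0.07], [-0.02, -0.08, 0.1], [-0.02, -0.08, 0.29], [-0.02, -0.08, 0.48]]
[[-0.0, 0.0, -0.0], [0.05, 0.0, -0.0], [0.08, 0.01, -0.0], [0.13, 0.01, -0.0], [0.18, 0.01, -0.0]]
[[0.05, -0.0, -0.0], [0.1, 0.0, -0.0], [0.13, 0.0, -0.0], [0.16, 0.0, -0.0], [0.16, 0.0, -0.0]]
end [0.5369471  0.06518295 0.08685504]
```

Call:
servo_tool([
  [[-0.02,-0.05,0.08],0,0],
  [[-0.02,-0.08,0.19],0,0],
  [[-0.02,-0.08,0.3],0,0],
  [[-0.02,-0.08,0.4],0,0],
  [[-0.02,-0.08,0.48],0,0],
])

```text
clock: 9.92
ee_pos: [0.4346, 0.0578, 0.0835]
eef_rot: [3.141, 0.002, 0.095]
ft_force: [0.1, 0.0, -1.4]
grip_width: 0.001
finger_force: 0.0
```

Call:
servo_tool([
  [[0,0,0],0,0],
  [[0.05,0,0],0,0],
  [[0.08,0.01,0],0,0],
  [[0.13,0.01,0],0,0],
  [[0.18,0.01,0],0,0],
])

```text
clock: 10.33
ee_pos: [0.4899, 0.0605, 0.087]
eef_rot: [3.14, -0.0, 0.096]
ft_force: [-1.8, -1.7, 2.2]
grip_width: -0.001
finger_force: 1.1
```

Call:
servo_tool([
  [[0.05,0,0],0,0],
  [[0.1,0,0],0,0],
  [[0.13,0,0],0,0],
  [[0.16,0,0],0,0],
  [[0.16,0,0],0,0],
])

```text
clock: 10.75
ee_pos: [0.528, 0.0643, 0.0861]
eef_rot: [3.136, 0.022, 0.097]
ft_force: [-23.9, -3.9, 23.1]
grip_width: -0.002
finger_force: 16.1
```

Call:
servo_tool([
  [[-0.05,0,0],0,0],
  [[-0.12,0,0],0,0],
  [[-0.12,0,-0.12],0,0],
  [[-0.12,0,-0.24],0,0],
  [[-0.12,0,-0.36],0,0],
])

```text
clock: 11.17
ee_pos: [0.5006, 0.0626, 0.196]
eef_rot: [-3.141, -0.001, 0.098]
ft_force: [1.1, 0.1, -0.6]
grip_width: -0.001
finger_force: 0.0
```

Call:
servo_tool([
  [[-0.06,-0.1,-0.05],0,0],
  [[-0.12,-0.2,-0.1],0,0],
  [[-0.17,-0.3,-0.1],0,0],
  [[-0.22,-0.4,-0.1],0,0],
  [[-0.22,-0.47,-0.1],0,0],
])

```text
clock: 11.58
ee_pos: [0.4188, 0.1992, 0.2257]
eef_rot: [3.141, -0.003, 0.101]
ft_force: [-0.7, -0.1, -0.5]
grip_width: -0.002
finger_force: 0.0
```

Call:
servo_tool([
  [[0,0,0],0,0],
  [[0,0,0],0,0],
])

```text
clock: 11.75
ee_pos: [0.4215, 0.1978, 0.225]
eef_rot: [-3.141, -0.003, 0.1]
ft_force: [0.1, -0.6, -1.0]
grip_width: 0.002
finger_force: 0.0
```

```bash
python3 - <<'E'
from plan import *
st=env.get_state();p=np.array(st["ee_pos"]);yaw=st["eef_rot"][2];print(p,yaw,st["ft_force"],st["clock"]);W=cam("wrist",st)
im=camera("wrist")[:,:,::-1].copy()
print([(round(d["p"],2),np.round(d["bbox"]).tolist()) for d in look_for("wrist","treadle_pad")])
q=[.4814,.3015,-.1513]
for P,col in(([(-.08,-.05,.012),(.08,-.05,.012),(.08,.05,.012),(-.08,.05,.012)],(0,255,0)),
   ([(.06,-.04,.028),(.06,.04,.028),(-.07,.04,.061),(-.07,-.04,.061)],(255,0,255)),
   ([(-.049,0,.054),(-.041,0,.054)],(0,0,255)),([(-.045,-.004,.054),(-.045,.004,.054)],(0,0,255))):
    cv2.polylines(im,[np.round(proj(W,pose_pts(q,P))).astype(np.int32)],True,col,1)
a=.5;d=np.array([np.sin(a),0,np.cos(a)]);L=[np.array([0,.12,.045])+l*d+[0,y,0] for l,y in((0,-.011),(.075,-.011),(.075,.011),(0,.011))]
cv2.polylines(im,[np.round(proj(W,pose_pts(c,L))).astype(np.int32)],True,(0,0,255),1)
cv2.imwrite("pics/f1.png",cv2.resize(im,(800,500)))
pad=pose_pts(q,[-.045,0,.054]);up=pad+[0,0,.03]
print(pad)
rows(p,yaw,[p+(up-p)*k/5 for k in(1,2,3,4,5)])
E
```

```text
[0.42149052 0.19775399 0.22503584] 0.10046771308939895 [ 0.10054702 -0.56996942 -1.01691676] 11.75
[(0.93, [223.0, 114.0, 104.0, 144.0]), (0.85, [216.0, 296.0, 65.0, 88.0])]
[0.43691408 0.30828255 0.054     ]
[[0.02, -0.07, 0.09], [0.04, -0.14, 0.19], [0.05, -0.22, 0.28], [0.07, -0.29, 0.38], [0.09, -0.36, 0.47]]
end [0.4375221  0.30791745 0.08403584]
```

View pics/f1.png

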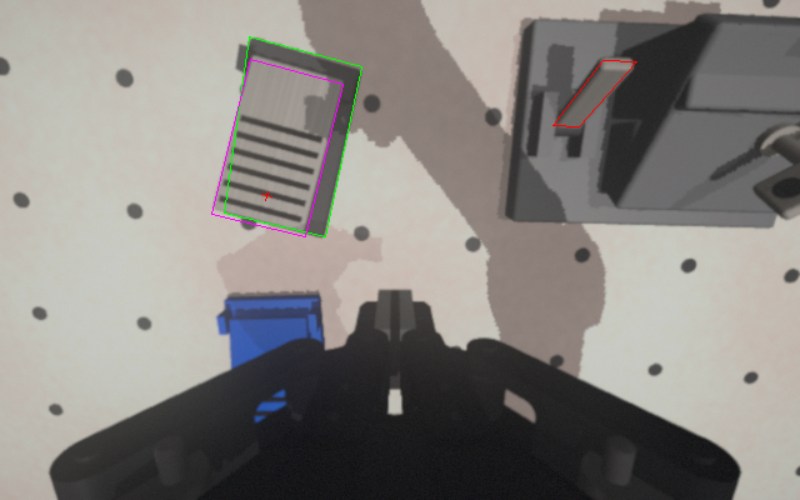

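f1 shows the brake lever fully over, with the red 1.0 rad model on it at (595,95). The grey-steel bell push is confirmed at (290,140), with the press point on the ribs at (266,197). The blue one at (275,340) is not the one meant.

Call:
servo_tool([
  [[0.02,-0.07,0.09],0,0],
  [[0.04,-0.14,0.18],0,0],
  [[0.05,-0.22,0.28],0,0],
  [[0.07,-0.29,0.38],0,0],
  [[0.09,-0.36,0.46],0,0],
])

```text
clock: 12.27
ee_pos: [0.4379, 0.3057, 0.0833]
eef_rot: [3.14, 0.001, 0.095]
ft_force: [1.6, -1.0, 0.3]
grip_width: 0.0
finger_force: 0.0
```

Call:
servo_tool([
  [[0,0,0.02],0,0],
  [[0,0,0.08],0,0],
  [[0,0,0.12],0,0],
  [[0,0,0.16],0,0],
  [[0,0,0.2],0,0],
])

```text
clock: 12.68
ee_pos: [0.4369, 0.3062, 0.0259]
eef_rot: [3.141, 0.001, 0.097]
ft_force: [-8.8, -3.6, 44.8]
grip_width: 0.002
finger_force: 24.1
```

Call:
servo_tool([
  [[0,0,0.02],0,0],
  [[0,0,0.03],0,0],
  [[0,0,0.03],0,0],
  [[0,0,0.03],0,0],
])

```text
clock: 13.02
ee_pos: [0.437, 0.3065, 0.0245]
eef_rot: [3.135, -0.003, 0.097]
ft_force: [-18.4, -13.9, 68.6]
grip_width: -0.002
finger_force: 34.6
```

At the stop: 45–69 N on the pad with almost no further travel. Now I'll release and retreat.

Call:
servo_tool([
  [[0,0,-0.05],0,0],
  [[0,0,-0.12],0,0],
  [[0,0,-0.22],0,0],
  [[0,0,-0.34],0,0],
  [[0,0,-0.46],0,0],
])

```text
clock: 13.43
ee_pos: [0.4374, 0.3054, 0.156]
eef_rot: [3.14, 0.0, 0.097]
ft_force: [1.7, 0.5, 0.2]
grip_width: 0.001
finger_force: 0.0
```

Call:
servo_tool([
  [[0,0,-0.1],0,0],
  [[0,0,-0.15],0,0],
  [[0,0,-0.15],0,0],
  [[0,0,-0.15],0,0],
])

```text
clock: 13.77
ee_pos: [0.438, 0.3061, 0.2005]
eef_rot: [3.141, -0.003, 0.096]
ft_force: [-0.6, -0.7, -0.9]
grip_width: 0.0
finger_force: 0.0
```

```bash
python3 - <<'E'
from h import *
st=env.get_state();print(st["ee_pos"],st["ft_force"],st["clock"])
a=camera("scene").astype(int)
b=cv2.imread("pics/scene0.png")[:,:,::-1].astype(int)
for n in("treadle_pad","mug","cell_box","brake_tip"):print(n,[(round(d["p"],2),np.round(d["bbox"]).tolist()) for d in look_for("scene",n)])
print(close_job())
E
```

```text
[0.43801818 0.30606464 0.20053459] [-0.60484919 -0.71871219 -0.86531912] 13.7667
treadle_pad [(0.84, [367.0, 104.0, 50.0, 42.0]), (0.83, [416.0, 167.0, 51.0, 55.0])]
mug [(0.7, [475.0, 236.0, 48.0, 44.0])]
cell_box [(0.85, [196.0, 279.0, 47.0, 60.0])]
brake_tip [(0.63, [349.0, 210.0, 13.0, 4.0])]
the job is handed in; nothing more can be done
None
```

I wound the key to its stop and let go, pushed the brake lever fully over, then pressed the treadle to its stop and released it; the job was handed in at about 14 s, with the mug, coin-cell box and caddy never touched and the judge's result not shown.

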